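Hang the hand mirror on the sloping display and lock it with its keeper

TASK

Hang the blue hand mirror by the eye in its handle on the brass peg of the sloping display stand, lying flat on the board with its round head straight down the slope, and then turn the wooden keeper square across the handle so that nobody can lift the mirror off. Leave the bottle, candle jar, flower pot and gift box where they stand.

Things in the scene. Friction and masses are not known exactly. Their poses are not given: they have to be found in the camera images.
- mirror: Loose blue hand mirror, lying glass up, 200 mm long, 12 mm thick, about 0.16 kg. Origin on the underside, on the long axis; x along the handle to the eye, z out of the glass. Handle 24 mm wide, x -12 to 71 mm: grip across it near x = 18 mm, close to its balance point (x = 0). Head 88 mm round, centred at x = -52 mm. Eye at the handle's end, 39 mm outside, 16 mm round hole right through.
- mirror_eye (a point): Centre of the 16 mm eye, on the underside (back) of the mirror, at mirror x = 85 mm; axes as the mirror's.
- mirror_head (a point): Centre of the round head, on the underside of the mirror; axes as the mirror's.
- stand: Fixed display stand: base 210 mm deep, 150 mm wide; origin at its centre on the counter, x to the back (uphill), z up. It carries a white board 250 mm long (up the slope), 180 mm wide, whose face slopes 40 degrees from horizontal, rising to the back; the face's centre is 105 mm above the origin.
- board: The sloping board. Origin: centre of its face; x straight up the slope, y across, z square out of the face (40 degrees from vertical, leaning to the stand's front).
- slot (a point): Middle of the black cross slot (44 mm long, along y) in the board's face, at board x = 85 mm, y = 0; axes as the board's. A rigid brass peg, 13 mm in diameter, 40 mm long, 1.5 mm chamfer at the tip, stands square out of the slot, fixed anywhere up to 10 mm to either side of this point: its place is not reported, so see or feel for it. In the eye it has 1.5 mm to spare all round.
- keeper (a joint): Angle (rad) of the dark wooden keeper (turnbutton), about an axis square to the board. 0: arm straight down the slope beside the mirror; negative: swung outward, clear of it (as it starts); grows clockwise seen looking at the board; 1.57: arm square across the hanging mirror's handle. Stops at -1.2 and 1.67. Stays where left (friction about 0.05 N m).
- keeper_pivot (a point): Top of the keeper at its pivot, 23 mm off the board's face, 34 mm down the slope from the slot and 58 mm to the side (board x = 51, y = -58 mm). The arm is a bar 80 mm long from the pivot, 16 mm wide, 15 to 23 mm above the board: it passes 3 mm over a mirror lying flat. x from the knob to the pivot, z out of the board.
- keeper_knob (a point): Middle of the red round knob on the keeper's arm, 58 mm from the pivot: 14 mm in diameter, standing out from 23 to 48 mm off the board (this point at 36 mm). Axes as the keeper's. Push it sideways, or hold it lightly and lead it round the pivot; it may turn between the fingers.
- bottle: Amber bottle, 48 mm in diameter, 140 mm high; origin at its foot. Leave alone.
- candle: Candle jar, 60 mm in diameter, 60 mm high; origin at its foot. Leave alone.
- pot: Terracotta pot with red flower soaps, 82 mm wide, about 82 mm high; origin at its foot. Leave alone.
- giftbox: White gift box with gold ribbon, 120 x 90 x 60 mm; origin at its foot. Leave alone.
There are look-alikes about, which are no part of the job. There is more than one size of the mirror; the job needs the smaller.

How it is judged (in metres and radians):
On the way, in this order (a step that is already met when the one before it is completed fails the run):
1. the mirror hangs on the peg, flat on the board (x of mirror_eye in the frame of board between 0.079 and 0.091 m and y of mirror_eye in the frame of board between -0.0135 and 0.0135 m and z of mirror_eye in the frame of board below 0.006 m and angle between the z axis of mirror and the z axis of board, either way round below 0.1 rad and angle between the x axis of mirror and the x axis of board, either way round below 0.25 rad and x of mirror_head in the frame of board below -0.035 m), for 0.2 s.
2. the keeper is turned across the handle of the hanging mirror (all of step 1 and value of joint keeper above 1.3 rad), for 0.2 s.
At the end, for the whole second after the job is handed in: Peg through the eye (eye centre within 6 mm of the slot line and 13.5 mm of its middle), eye's back within 6 mm of the board, mirror flat within 0.1 rad, head down the slope and straight within 0.25 rad, keeper past 1.3 rad, mirror and keeper at rest (all of step 2 and linear speed of mirror below 0.01 m/s and velocity of joint keeper between -0.05 and 0.05 rad/s); the robot touches nothing.
It fails at once if the amber bottle is moved more than 30 mm (distance of bottle from where it was at the start of the episode above 0.03 m).
It fails at once if the candle jar is moved more than 30 mm (distance of candle from where it was at the start of the episode above 0.03 m).
It fails at once if the flower pot is moved more than 30 mm (distance of pot from where it was at the start of the episode above 0.03 m).
It fails at once if the gift box is moved more than 30 mm (distance of giftbox from where it was at the start of the episode above 0.03 m).
It also fails if it takes over 72 s, if anything falls off the work surface, if the arm or the gripper's body presses on something with over 40 N, if the wrist force passes 120 N, or if a joint passes its speed limit or range.

ROBOT

A 6-joint arm with a two-finger parallel gripper is mounted at the origin on the work surface. World frame = base frame: x ahead of the robot, y to its left, z up, the work surface at z = 0. Lengths are in m, angles in degrees, forces in N, time in s.
With the tool pointing down it reaches from about 0.25 to 0.775 m from the base axis. Payload 4 kg.
Tool frame: the origin (TCP) lies at the centre of the arm's flange, where the gripper is bolted on; the fingertips stand bot.tip_reach ahead of it and the grasp point (between the pads) lies 155 mm ahead of it (bot.tip_reach is the distance from the TCP to the fingertips, in m); z points along the fingers, y is the line along which they close (so a half turn about z gives the same grasp; the last joint's range is limited). The gripper opens to 85 mm and grips with 20 to 120 N. Pads are 22 mm wide; open, the fingers measure 114 mm over their backs; the gripper's body (76 mm by 85 mm) begins 54 mm behind the grasp point. The pads swing forward as they close: fully open they stand 13 mm farther back than shut.
Start: joints at [-5.907, 4.996, 78.535, -0, 96.463, -5.907], TCP at [0.55, -0, 0.405] pointing down, gripper open.
Joint ranges: [-177.83, 177.83], [-43.37, 116.18], [15.69, 146.23], [-61.86, 241.86], [9.47, 152.12], [-147.06, 147.06]. Speed limits (degrees/s): [159.86, 159.86, 180, 180, 180, 180].

INTERFACE

Orientations are given as a 3x3 rotation matrix whose columns are the frame's x, y, z axes.
In Python, from plant import bot gives the robot as it stands.
- The arm moves only by the shell command python3 -m creep 'ROWS' [FORCE]. ROWS is JSON, a list that holds one entry, the list of rows, each a list of 7 numbers: the gripper command: -1 is shut, 1 is fully open, values between are in proportion, then the shift along the world's x, y, z in m, then the turn, a rotation vector about the world's x, y, z in degrees. In form: [[[hand, x, y, z, ax, ay, az], ...]]. A call has 1 to 12 rows; each row is the pose to reach, as a shift and turn from the pose commanded when the call began; what a row does not reach only later rows make up. A row lasts 1/12 s, in which the tool goes at most 41.7 mm and 7.16 degrees, less where a joint would pass 70% of its speed; a pose out of reach is approached as far as the arm can. A call with a gripper value outside its range is refused whole. The fingers move at their own pace and stop on an object; FORCE is the grip in N (left out, the last holds). Time passes only in rows, so rows that repeat a pose let the fingers close. It gives the time, the measured TCP pose, the force, the opening and the grip force at its end, in the units of the state.
- bot.get_state(): the state, without advancing time (a new reading comes with each control period).
- bot.capture(name): name is "scene" or "side" or "wrist"; returns a dict with "frame" (480x640x3 uint8, red, green, blue), "z_map" (480x640 float32, m along the optical axis (not along the pixel's ray), 0 where there is no reading), "K" (3x3 intrinsics, pixels), "k1" (the pictures are not rectified: a ray, as slopes to the right and down, at radius r is drawn at 1 + k1 r^2 times it, then the intrinsics apply), "rvec" (rotation vector, rad) and "tvec" (3), from world to camera coordinates, as OpenCV has them; the wrist camera has in their place "T_tool_cam" (4x4, takes a point from camera to tool coordinates, whose origin is the TCP and whose axes are the flange's). Camera axes: x right, y down, z forward; pixel columns grow to the right and rows downward; lengths in m; the calibration is good to about 2 mm. A picture is of the moment at which its call begins: read the wrist's pose just before it.
- bot.close_job(): hands the job in; it is judged then, once.
The state is a dict: "t": time; "joints": joint angles; "joint_velocities": joint speeds; "joint_efforts": joint torques, N m; "tool_pos": TCP position; "tool_rot": TCP orientation; "force": force on the tool from outside, world axes, zero at the start; "torque": the same for the moment, N m; "opening": opening from 0.0 (shut) to 1.0 (fully open); "finger_force": force on a finger pad.
Only numpy, scipy, OpenCV 4.12 (cv2) and the standard library are available. Lean on these libraries where they do the work, as an engineer would, in place of code of your own. Each camera call takes 0.05 s, during which the arm holds its last target. There are 200 camera calls.

## Working session

There is one attempt and no reset: what is moved stays moved. The work goes in short steps, Python scripts to look and compute and a shell command to move; the robot and the scene stay as the last step left them, time stands still between calls to the robot, and variables do not carry over. Pictures are saved under pics/ and viewed, at most 10 in all, crops included, and the job is handed in when it is done.

```bash
mkdir -p pics; ls
cat > h.py <<'E'
import numpy as np, cv2
from plant import bot
def cam(name):
    s=bot.get_state(); c=bot.capture(name)
    if name=="wrist":
        T=np.eye(4);T[:3,:3]=s["tool_rot"];T[:3,3]=s["tool_pos"];W=T@np.array(c["T_tool_cam"])
    else:
        R=cv2.Rodrigues(np.array(c["rvec"],float))[0];W=np.eye(4);W[:3,:3]=R.T;W[:3,3]=-R.T@np.array(c["tvec"],float).ravel()
    c["W"]=W;return c
def slopes(c,uv):
    uv=np.array(uv,float).reshape(-1,1,2)
    return cv2.undistortPoints(uv,np.array(c["K"],float),np.array([c["k1"],0,0,0],float)).reshape(-1,2)
def ray(c,uv):
    s=slopes(c,uv);d=np.c_[s,np.ones(len(s))]@c["W"][:3,:3].T
    return c["W"][:3,3],d
def onplane(c,uv,p,n):
    o,d=ray(c,uv);n=np.array(n,float);p=np.array(p,float)
    return o+d*(((p-o)@n)/(d@n))[:,None]
def bydepth(c,uv):
    uv=np.array(uv).reshape(-1,2);o,d=ray(c,uv)
    i=uv.round().astype(int);return o+d*c["z_map"][i[:,1],i[:,0]][:,None]
def save(c,f): cv2.imwrite("pics/"+f,c["frame"][:,:,::-1])
E
python3 - <<'E'
from h import *
for n in("scene","side"):
    c=cam(n);save(c,n+"1.png");print(n,c["W"].round(3).tolist());np.savez(n+"1.npz",**c)
print(bot.tip_reach,bot.get_state())
E
```

```text
pics
scene [[0.658, 0.614, -0.437, 1.078], [0.753, -0.528, 0.392, -0.53], [0.01, -0.587, -0.81, 1.196], [0.0, 0.0, 0.0, 1.0]]
side [[0.798, -0.472, 0.375, 0.069], [-0.603, -0.64, 0.477, -0.533], [0.015, -0.607, -0.795, 0.97], [0.0, 0.0, 0.0, 1.0]]
0.1734 {'t': 0.1, 'joints': array([-5.90544432e+00,  5.03772907e+00,  7.86176743e+01, -1.90915702e-03,
        9.64636753e+01, -5.90769777e+00]), 'joint_velocities': array([ 0.00960395, -0.04627335, -0.22180231, -0.05023911, -0.0707834 ,
       -0.02566412]), 'joint_efforts': array([ 2.78635656e-03, -3.53014469e+01, -3.14218891e+01, -1.15072685e-04,
        7.91701314e-03, -1.45799942e-05]), 'tool_pos': array([5.49899893e-01, 1.75000516e-05, 4.03614510e-01]), 'tool_rot': array([[-3.54262053e-05,  9.99997855e-01, -2.07068978e-03],
       [ 9.99999983e-01,  3.58008650e-05,  1.80897921e-04],
       [ 1.80971665e-04, -2.07068333e-03, -9.99997840e-01]]), 'force': array([ 0.15575047,  0.19140392, -0.29455131]), 'torque': array([ 0.03925343, -0.0574633 , -0.0461731 ]), 'finger_force': 0.0, 'opening': 1.0024657950708715}
```

View pics/scene1.png

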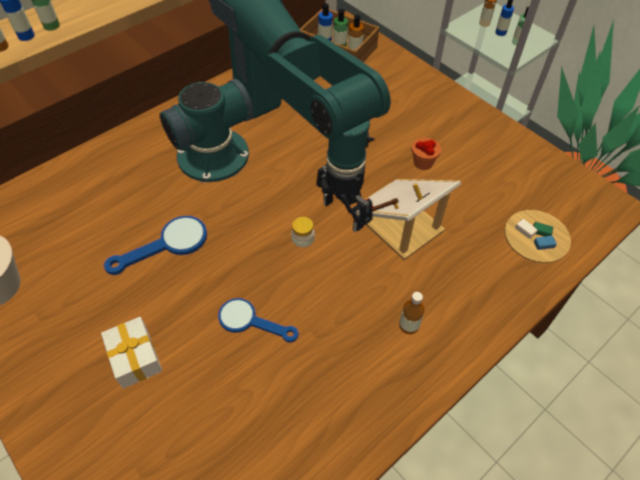

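View pics/side1.png

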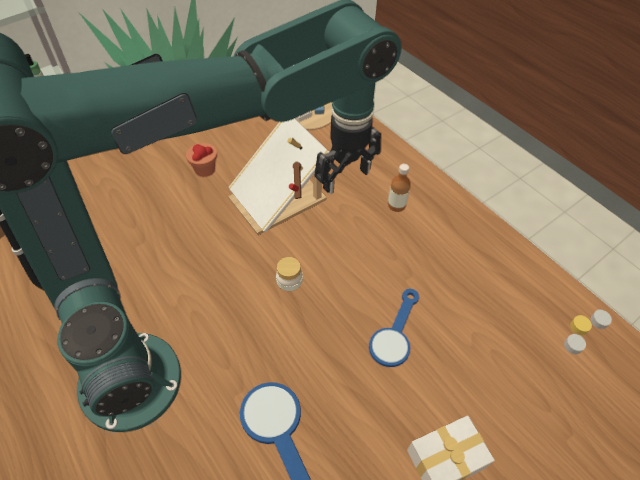

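The scene picture shows two candidates. The small blue mirror has its head at (237,315) and eye at (290,334); the large one has its head at (184,235) and eye at (115,264). I'll check the sizes. The side view shows the small mirror's head at (390,346) and eye at (411,297), the board around (285,175), the peg at (295,143) and the keeper at (297,178) with its red knob at (293,187).

Run:
```python
from h import *
C={n:dict(np.load(n+"1.npz")) for n in("scene","side")}
for n,c in C.items():
    hsv=cv2.cvtColor(c["frame"],cv2.COLOR_RGB2HSV)
    m=cv2.inRange(hsv,(100,120,60),(125,255,255))
    cs,_=cv2.findContours(m,cv2.RETR_CCOMP,cv2.CHAIN_APPROX_NONE)
    for k in cs:
        if cv2.contourArea(k)>40:
            w=onplane(c,k.reshape(-1,2),(0,0,.012),(0,0,1))[:,:2].astype(np.float32)
            (x,y),(a,b),t=cv2.minAreaRect(w)
            e=cv2.fitEllipse(w) if len(w)>5 else 0
            print(n,"rect",round(x,3),round(y,3),round(a,3),round(b,3),"ell",np.round(e[0],4),np.round(e[1],4))
# board
c=C["side"];hsv=cv2.cvtColor(c["frame"],cv2.COLOR_RGB2HSV)
m=cv2.inRange(hsv,(0,0,150),(180,60,255));m[:110]=0;m[235:]=0;m[:,:220]=0;m[:,335:]=0
nn,l,s,_=cv2.connectedComponentsWithStats(m);i=1+s[1:,4].argmax();print(s[i])
v,u=np.nonzero((cv2.erode((l==i).astype(np.uint8),np.ones((5,5))))&(c["z_map"]>0))
P=bydepth(c,np.c_[u,v])
for _ in range(4):
    p0=P.mean(0);nrm=np.linalg.svd(P-p0)[2][2];nrm*=np.sign(nrm[2]);r=(P-p0)@nrm;P=P[abs(r)<.004]
print("plane",p0,nrm,np.degrees(np.arccos(nrm[2])),"yaw up",np.degrees(np.arctan2(-nrm[1],-nrm[0])),len(P),r.std())
k=max(cv2.findContours((l==i).astype(np.uint8),cv2.RETR_EXTERNAL,cv2.CHAIN_APPROX_NONE)[0],key=cv2.contourArea)
h=cv2.approxPolyDP(cv2.convexHull(k),4,True).reshape(-1,2);print(h.tolist(),onplane(c,h,p0,nrm).round(3).tolist())
for n in C:
    f=C[n]["frame"];b=f[100:240,215:345] if n=="side" else f[160:270,350:480]
    cv2.imwrite(f"pics/crop_{n}.png",cv2.resize(b[:,:,::-1],None,fx=4,fy=4,interpolation=2))
a=cv2.resize(C["scene"]["frame"][200:350,90:310,::-1],None,fx=2,fy=2)
b=cv2.resize(C["side"]["frame"][100:240,215:345,::-1],None,fx=2.5,fy=2.5)
o=np.zeros((360,800,3),np.uint8);o[:300,:440]=a;o[:350,440:765]=b;cv2.imwrite("pics/crop.png",o)
```

```text
scene rect 0.525 -0.234 0.191 0.069 ell [ 0.5237 -0.2469] [0.061  0.1869]
scene rect 0.597 -0.197 0.02 0.019 ell [ 0.5968 -0.1977] [0.0185 0.0208]
scene rect 0.196 -0.304 0.264 0.096 ell [ 0.1963 -0.2831] [0.0848 0.2758]
scene rect 0.164 -0.409 0.022 0.024 ell [ 0.1639 -0.4089] [0.0205 0.0252]
scene rect -0.892 -0.173 0.047 0.053 ell [-0.8935 -0.173 ] [0.0519 0.0529]
scene rect -0.289 0.689 0.047 0.081 ell [-0.2904  0.6883] [0.049  0.0847]
scene rect 0.109 1.23 0.038 0.081 ell [0.1069 1.2314] [0.038  0.0856]
scene rect -1.105 -0.135 0.058 0.101 ell [-1.1034 -0.1377] [0.0609 0.0962]
side rect 0.176 -0.26 0.192 0.115 ell [ 0.1904 -0.2496] [0.1058 0.1976]
side rect 0.194 -0.225 0.104 0.107 ell [ 0.1945 -0.2247] [0.1043 0.1058]
side rect 0.467 -0.264 0.078 0.084 ell [ 0.472  -0.2604] [0.0812 0.0847]
side rect 0.554 -0.214 0.119 0.035 ell [ 0.5554 -0.214 ] [0.0332 0.1351]
side rect 0.591 -0.197 0.016 0.019 ell [ 0.5912 -0.1971] [0.0166 0.0191]
[ 230  111   97  117 4771]
plane [0.51796662 0.23457226 0.10166942] [-0.64202106  0.02015012  0.76642216] 39.96631992326959 yaw up -1.7976635933473635 3591 0.0016481344502946892
[[310, 111], [326, 149], [261, 227], [230, 188], [277, 124]] [[0.648, 0.26, 0.21], [0.614, 0.151, 0.184], [0.425, 0.159, 0.026], [0.431, 0.317, 0.027], [0.589, 0.32, 0.159]]
```

View pics/crop.png

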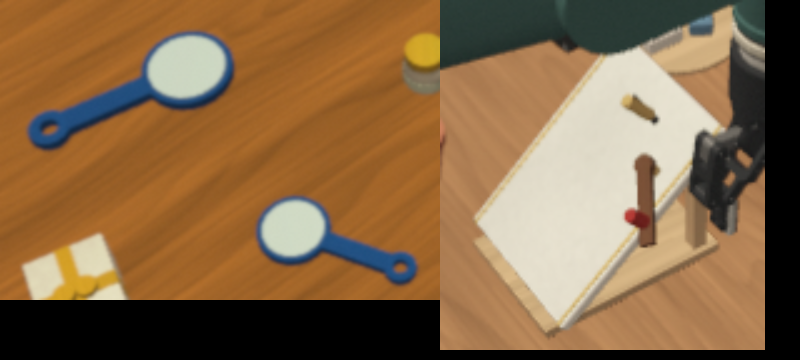

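The small mirror (head about 80 mm across in the mask, eye-to-head 139 mm) is the one on the right in the scene view. The big one's head is about 105 mm across. The mirror's axis lies at about 28°. Next I move above the grip point and look from near.

```bash
python3 -m creep '[[[1,-0.003,-0.04,0,0,0,-7],[1,-0.006,-0.08,0,0,0,-14],[1,-0.009,-0.12,0,0,0,-21],[1,-0.012,-0.16,0,0,0,-28],[1,-0.015,-0.2,0,0,0,-35],[1,-0.015,-0.228,0,0,0,-42],[1,-0.015,-0.228,0,0,0,-49],[1,-0.015,-0.228,0,0,0,-56],[1,-0.015,-0.228,0,0,0,-62],[1,-0.015,-0.228,0,0,0,-62],[1,-0.015,-0.228,0,0,0,-62]]]' 40
cat > mir.py <<'E'
from h import *
def blue(c):
    hsv=cv2.cvtColor(c["frame"],cv2.COLOR_RGB2HSV);return cv2.inRange(hsv,(100,120,50),(125,255,255))
E
python3 - <<'E'
from mir import *
c=cam("wrist");save(c,"w1.png")
m=blue(c);cs,h=cv2.findContours(m,cv2.RETR_CCOMP,cv2.CHAIN_APPROX_NONE)
for k in cs:
    if cv2.contourArea(k)>60:
        w=onplane(c,k.reshape(-1,2),(0,0,.012),(0,0,1))[:,:2].astype(np.float32)
        e=cv2.fitEllipse(w);r=cv2.minAreaRect(w);print(k.reshape(-1,2).mean(0).round(),np.round(r[0],4),np.round(r[1],4),"ell",np.round(e[0],4),np.round(e[1],4))
s=bot.get_state();print(s["tool_pos"],s["tool_rot"].round(3).tolist())
E
```

```text
t: 1.02
tool_pos: [0.535, -0.2281, 0.4042]
tool_rot: [[0.882, 0.472, -0.001], [0.472, -0.882, 0.0], [-0.001, -0.001, -1.0]]
force: [-1.0, -0.4, 0.3]
opening: 1.001
finger_force: 0.0
[322. 217.] [ 0.5265 -0.2412] [0.1948 0.0848] ell [ 0.508 -0.24 ] [0.0794 0.1969]
[322. 272.] [ 0.4735 -0.2585] [0.0772 0.077 ] ell [ 0.4735 -0.2585] [0.0771 0.0774]
[322. 135.] [ 0.5944 -0.1938] [0.0176 0.0178] ell [ 0.5946 -0.1938] [0.0181 0.0183]
[ 0.53500205 -0.22791389  0.40427503] [[0.882, 0.472, -0.001], [0.472, -0.882, 0.0], [-0.0, -0.001, -1.0]]
```

View pics/w1.png

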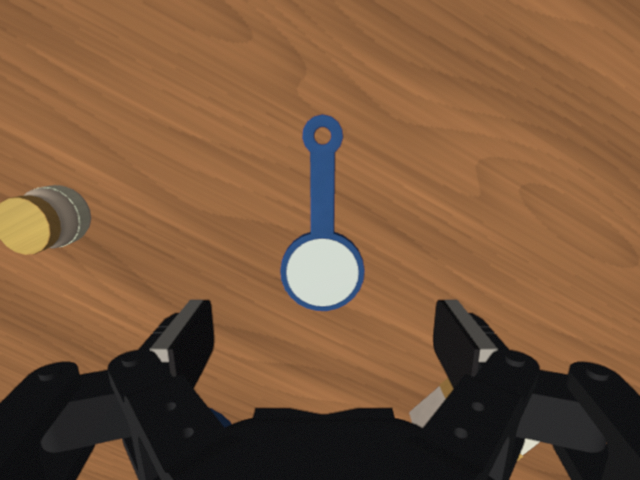

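The wrist view shows the mirror with its eye at (322,135) and head at (322,272). They are 137 mm apart, as specified, so I descend and grip.

```bash
python3 -m creep '[[[1,0,0.002,-0.04,0,0,0],[1,0,0.002,-0.08,0,0,0],[1,0,0.002,-0.12,0,0,0],[1,0,0.002,-0.16,0,0,0],[0.2,0,0.002,-0.2,0,0,0],[0.2,0,0.002,-0.22,0,0,0],[0.2,0,0.002,-0.229,0,0,0],[0.2,0,0.002,-0.229,0,0,0],[-1,0,0.002,-0.229,0,0,0],[-1,0,0.002,-0.229,0,0,0],[-1,0,0.002,-0.229,0,0,0],[-1,0,0.002,-0.229,0,0,0]]]' 60
python3 -m creep '[[[-1,0,0,0,0,0,0],[-1,0,0,0,0,0,0],[-1,0,0,0.03,0,0,0],[-1,0,0,0.07,0,0,0],[-1,0,0,0.11,0,0,0],[-1,0,0,0.15,0,0,0],[-1,0,0,0.19,0,0,0],[-1,0,0,0.22,0,0,0],[-1,0,0,0.22,0,0,0]]]'
```

```text
t: 2.07
tool_pos: [0.5361, -0.2265, 0.1788]
tool_rot: [[0.883, 0.47, 0.005], [0.47, -0.883, -0.003], [0.003, 0.005, -1.0]]
force: [0.0, 0.4, 5.6]
opening: 0.253
finger_force: 60.7
t: 2.82
tool_pos: [0.5354, -0.2262, 0.4059]
tool_rot: [[0.883, 0.47, 0.015], [0.47, -0.883, -0.008], [0.009, 0.014, -1.0]]
force: [0.9, -1.2, 0.4]
opening: 0.252
finger_force: 59.9
```

```bash
cat > board.py <<'E'
from h import *
from scipy.spatial.transform import Rotation as Rn
def frame(yaw,tilt=40):  # columns u,y,n
    return (Rn.from_euler("z",yaw,degrees=True)*Rn.from_euler("y",-tilt,degrees=True)).as_matrix()
def goto(B,C,bx,by,h):   # grasp point in board coordinates -> shift, turn
    s=bot.get_state();Rt=B@np.diag([1,-1,-1.])
    tcp=np.array(C)+B@np.array([bx,by,h+.155])
    return tcp-s["tool_pos"],Rn.from_matrix(Rt@np.array(s["tool_rot"]).T).as_rotvec(degrees=True)
E
python3 - <<'E'
from board import *
print(goto(frame(-1.8),[.522,.242,.105],.018,0,.10))
E
```

```text
(array([-0.1634251 ,  0.47290133, -0.0939412 ]), array([  9.81715898, -38.66829834, -28.32639694]))
```

```bash
python3 -m creep '[[[-1,-0.013,0.037,0,1.2,-4.8,-3.5],[-1,-0.026,0.074,0,2.4,-9.6,-7],[-1,-0.039,0.111,0,3.6,-14.4,-10.5],[-1,-0.052,0.148,0,4.8,-19.2,-14],[-1,-0.065,0.185,0,6,-24,-17.5],[-1,-0.078,0.222,0,7.2,-28.8,-21],[-1,-0.091,0.259,0,8.4,-33.6,-24.5],[-1,-0.104,0.296,0,9.8,-38.7,-28.3],[-1,-0.117,0.333,0,9.8,-38.7,-28.3],[-1,-0.13,0.37,0,9.8,-38.7,-28.3],[-1,-0.143,0.407,-0.02,9.8,-38.7,-28.3],[-1,-0.155,0.444,-0.04,9.8,-38.7,-28.3]]]'
python3 -m creep '[[[-1,-0.008,0.029,-0.03,0,0,0],[-1,-0.008,0.029,-0.054,0,0,0],[-1,-0.008,0.029,-0.054,0,0,0],[-1,-0.008,0.029,-0.054,0,0,0]]]'
python3 - <<'E'
from board import *
c=cam("wrist");save(c,"w2.png");np.savez("w2.npz",**c)
print(goto(frame(-1.8),[.522,.242,.105],.018,0,.10))
E
```

```text
t: 3.82
tool_pos: [0.3798, 0.2155, 0.3592]
tool_rot: [[0.769, -0.021, 0.639], [-0.025, -1.0, -0.004], [0.639, -0.013, -0.769]]
force: [0.5, 1.3, -2.3]
opening: 0.258
finger_force: 60.0
t: 4.15
tool_pos: [0.3724, 0.2427, 0.3018]
tool_rot: [[0.774, -0.021, 0.633], [-0.021, -1.0, -0.008], [0.633, -0.007, -0.774]]
force: [0.1, -0.2, -0.2]
opening: 0.253
finger_force: 60.0
(array([-0.00150231,  0.00413048,  0.00764532]), array([-0.58412828, -0.48450512, -0.52253701]))
```

View pics/w2.png

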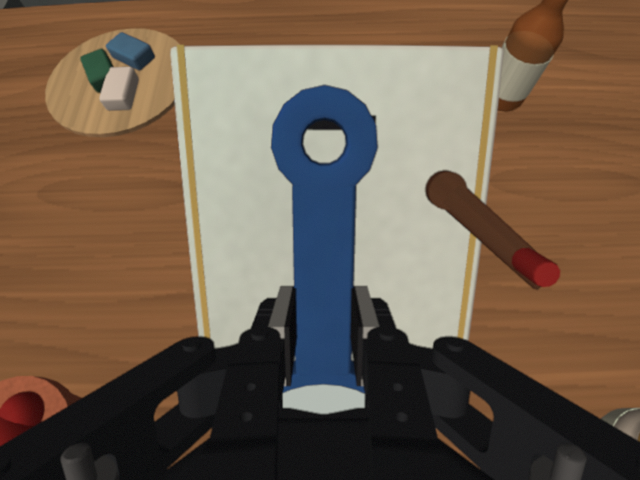

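The wrist view shows the board (top edge at row 46, columns 172–500), the eye at (324,141) hiding the peg, the end of the slot at (376,120) and the keeper from (445,190) to its knob at (540,270). I shift sideways so the peg comes into view.

```bash
python3 -m creep '[[[-1,0,0.03,0.008,0,0,0],[-1,0,0.06,0.008,-0.6,-0.5,-0.5],[-1,0,0.06,0.008,-0.6,-0.5,-0.5],[-1,0,0.06,0.008,-0.6,-0.5,-0.5]]]'
python3 - <<'E'
from board import *
c=dict(np.load("w2.npz"))
B=frame(-1.8);n=B[:,2]
# slice board corners on plane from side-fit point
p=np.array([.518,.2346,.1017])
for nm,uv in dict(TL=(172,47),TR=(500,47),L=(200,320),R=(468,320),slotR=(376,120),piv=None).items() if 0 else [("TL",(172,47)),("TR",(500,47)),("slotR",(376,124))]:
    w=onplane(c,[uv],p,n)[0];print(nm,w.round(4),bydepth(c,[(uv[0]+(6 if uv[0]<300 else -6),uv[1]+6)])[0].round(4))
# plane from wrist depth
f=c["frame"].astype(int);m=(f.min(2)>170);m[:, :210]=0;m[:,430:]=0;m[330:]=0
v,u=np.nonzero(m&(c["z_map"]>.2));P=bydepth(c,np.c_[u,v])
q=np.median(P,0);
for _ in range(5):
    q=P.mean(0);N=np.linalg.svd(P-q,full_matrices=False)[2][2];N*=np.sign(N[2]);r=(P-q)@N;P=P[abs(r)<.004]
print("wrist plane",q,N,np.degrees(np.arccos(N[2])),np.degrees(np.arctan2(-N[1],-N[0])), "offset of side pt",(p-q)@N)
c=cam("wrist");save(c,"w3.png");np.savez("w3.npz",**c)
E
```

```text
t: 4.53
tool_pos: [0.3745, 0.3033, 0.3148]
tool_rot: [[0.763, -0.031, 0.645], [-0.026, -1.0, -0.018], [0.646, -0.003, -0.764]]
force: [0.1, -1.0, -1.2]
opening: 0.255
finger_force: 60.1
TL [0.6192 0.32   0.1843] [0.6169 0.3172 0.1822]
TR [0.6141 0.1453 0.1847] [0.6106 0.1489 0.1838]
slotR [0.5853 0.2106 0.1588] [0.5318 0.2241 0.2177]
wrist plane [0.55207574 0.24214436 0.13118623] [-0.64183673  0.01938817  0.76659619] 39.95079424374436 -1.7302261641589356 offset of side pt -0.0008792391755316713
```

View pics/w3.png

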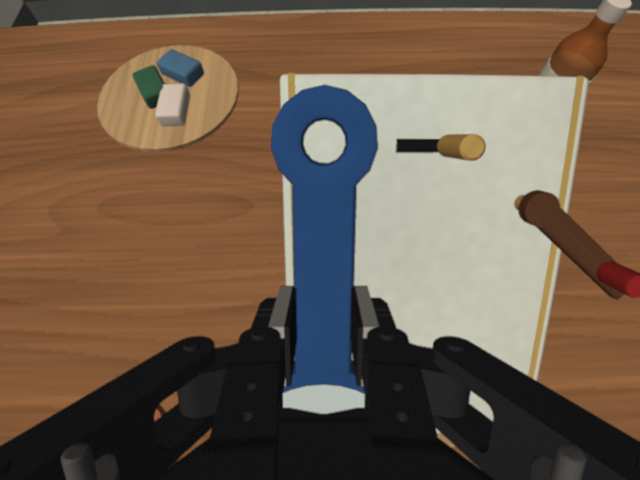

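The picture now shows the peg: its tip is at about (474,147), its base at about (443,146), and the slot's left end at (396,145). The eye is at (324,142).

```bash
cat > fit.py <<'E'
from board import *
B=frame(-1.75);C=np.array([.521,.2355,.1045])
def tob(P): return (np.asarray(P)-C)@B
def comp(m,a=60):
    cs=cv2.findContours(m,cv2.RETR_CCOMP,cv2.CHAIN_APPROX_NONE)[0];return [k.reshape(-1,2) for k in cs if cv2.contourArea(k)>a]
def eye(c):
    hsv=cv2.cvtColor(c["frame"],cv2.COLOR_RGB2HSV);m=cv2.inRange(hsv,(100,120,40),(125,255,255))
    hole=[k for k in comp(m,300) if abs(k.mean(0)-[324,142]).max()<25 and np.ptp(k[:,0])<65]
    v,u=np.nonzero(cv2.erode(m,np.ones((7,7))));s=(v<270)&(u>280)&(u<370)&(c["z_map"][v,u]>.05)
    P=bydepth(c,np.c_[u[s],v[s]]);q=np.median(P,0)
    for _ in range(4):
        q=P.mean(0);N=np.linalg.svd(P-q,full_matrices=False)[2][2];N*=np.sign(N[2]);P=P[abs((P-q)@N)<.004]
    top=onplane(c,hole[0],q,N);T=tob(top)
    ce=np.array(cv2.fitEllipse(T[:,:2].astype(np.float32))[0])
    # axis of handle: edges of blue in rows 190..280
    ax=[]
    for r in range(195,275,5):
        x=np.nonzero(m[r,270:380])[0]+270;ax.append([(x[0]+x[-1])/2,r])
    A=tob(onplane(c,ax,q,N));g=np.polyfit(A[:,0],A[:,1],1)[0]
    print("eye top board xy",ce.round(4),"h",T[:,2].mean().round(4),"hole dia",np.ptp(T[:,:2],0).round(4),"mirror normal in board",(N@B).round(3),"handle yaw deg",np.degrees(g).round(2))
    return ce
def brass(c,lo=(15,90,60),hi=(28,255,255)):
    return cv2.inRange(cv2.cvtColor(c["frame"],cv2.COLOR_RGB2HSV),lo,hi)
E
python3 - <<'E'
from fit import *
c=dict(np.load("w3.npz"));eye(c)
m=brass(c);m[:,:400]=0;m[:,510:]=0;m[110:180]=m[110:180];m[:110]=0;m[180:]=0
for k in comp(m,50):print("brass",k.min(0),k.max(0));K=k
f=c["frame"].astype(int)
for h,uv in((0,(396,145)),(.04,(474,147)),(0,(441,146)),(.023,(540,208)),(.023,(527,205))):
    print(h,uv,tob(onplane(c,[uv],C+B[:,2]*h,B[:,2]))[0].round(4))
d=(f.max(2)<50);d[:,:385]=0;d[:,450:]=0;d[:130]=0;d[160:]=0
v,u=np.nonzero(d);print("slot px",u.min(),u.max(),v.min(),v.max())
cv2.imwrite("pics/peg.png",cv2.resize(c["frame"][110:185,380:510,::-1],None,fx=5,fy=5,interpolation=cv2.INTER_NEAREST))
E
```

```text
eye top board xy [0.0886 0.0639] h 0.0905 hole dia [0.0165 0.0163] mirror normal in board [-0.002 -0.005  1.   ] handle yaw deg -0.25
brass [437 134] [484 159]
0 (396, 145) [ 0.0856  0.0213 -0.    ]
0.04 (474, 147) [ 0.0856 -0.0096  0.04  ]
0 (441, 146) [ 0.0852 -0.0055 -0.    ]
0.023 (540, 208) [ 0.0523 -0.0573  0.023 ]
0.023 (527, 205) [ 0.0539 -0.0496  0.023 ]
slot px 397 437 140 151
```

View pics/peg.png

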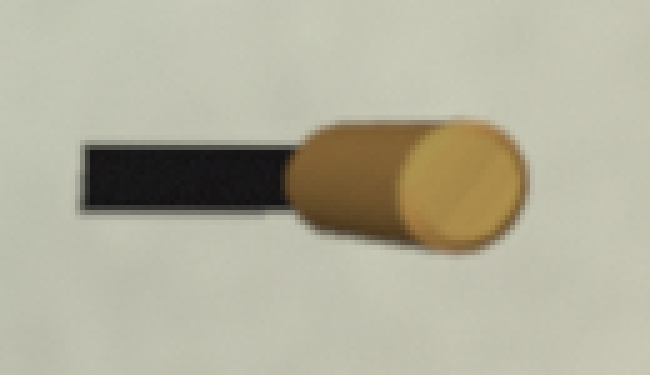

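Run:
```python
from fit import *
print(B@[-.003,-.0733,0],B@[0,0,-.030],B.round(4).tolist())
```

```text
[-0.00453553 -0.07319563 -0.00192836] [ 0.01927463 -0.00058889 -0.02298133] [[0.7657, 0.0305, -0.6425], [-0.0234, 0.9995, 0.0196], [0.6428, 0.0, 0.766]]
```

```bash
python3 -m creep '[[[-1,-0.0022,-0.036,-0.001,0,0,0],[-1,-0.0045,-0.0732,-0.0019,0,0,0],[-1,-0.0045,-0.0732,-0.0019,0,0,0],[-1,0.005,-0.0735,-0.0134,0,0,0],[-1,0.0134,-0.0738,-0.0234,0,0,0],[-1,0.0134,-0.0738,-0.0234,0,0,0],[-1,0.0134,-0.0738,-0.0234,0,0,0]]]'
python3 - <<'E'
from fit import *
c=cam("wrist");np.savez("w4.npz",**c);eye(c)
m=brass(c);m[:,:280]=0;m[:,370:]=0;m[:90]=0;m[190:]=0
for k in comp(m,20):
    print("brass",k.min(0),k.max(0));print(tob(onplane(c,[k.min(0),k.max(0)],C+B[:,2]*.04,B[:,2])).round(4).tolist())
cv2.imwrite("pics/w4.png",cv2.resize(c["frame"][60:240,220:430,::-1],None,fx=3,fy=3))
E
```

```text
t: 5.17
tool_pos: [0.3869, 0.2279, 0.2887]
tool_rot: [[0.766, -0.034, 0.642], [-0.026, -0.999, -0.022], [0.643, 0.0, -0.766]]
force: [-0.1, 0.4, -1.4]
opening: 0.251
finger_force: 60.1
eye top board xy [ 0.0824 -0.0116] h 0.0607 hole dia [0.0158 0.0163] mirror normal in board [ 0.002 -0.003  1.   ] handle yaw deg -0.37
brass [303 120] [333 148]
[[0.0906, -0.0035, 0.04], [0.0795, -0.0156, 0.04]]
```

View pics/w4.png

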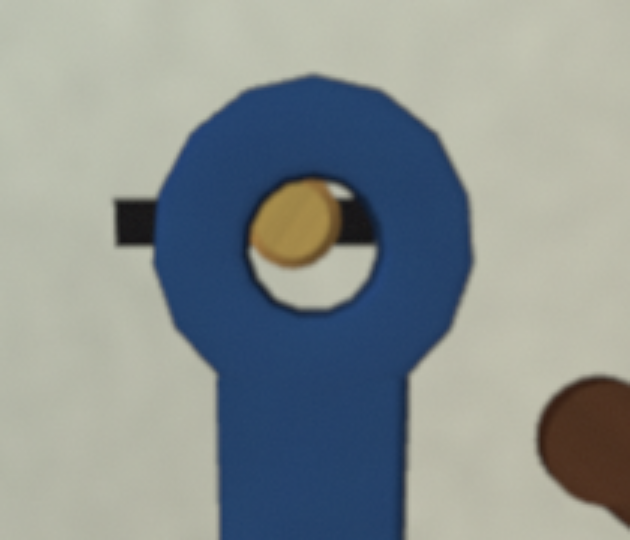

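The eye is about 3.5 mm too far downslope and 2.5 mm too far to the right of the peg. I correct that, move a little closer and check again.

```bash
python3 -c "
from fit import *
print(B@[.0036,.0025,-.004])"
python3 -m creep '[[[-1,0.0054,0.0023,-0.0008,0,0,0],[-1,0.0054,0.0023,-0.0008,0,0,0],[-1,0.0054,0.0023,-0.0008,0,0,0],[-1,0.0054,0.0023,-0.0008,0,0,0],[-1,0.0054,0.0023,-0.0008,0,0,0]]]'
cat > look.py <<'E'
from fit import *
import sys
c=cam("wrist");np.savez(sys.argv[1]+".npz",**c);eye(c)
m=brass(c);m[:,:280]=0;m[:,370:]=0;m[:90]=0;m[190:]=0
for k in comp(m,20):
    P=tob(onplane(c,k,C+B[:,2]*.04,B[:,2]));print("brass x",P[:,0].min().round(4),P[:,0].max().round(4),"y",P[:,1].min().round(4),P[:,1].max().round(4))
s=bot.get_state();print(tob(s["tool_pos"]).round(4),np.round(s["force"],1))
cv2.imwrite("pics/"+sys.argv[1]+".png",cv2.resize(c["frame"][60:240,220:430,::-1],None,fx=3,fy=3))
E
python3 look.py w5
```

```text
[ 0.00540277  0.0023361  -0.00075014]
t: 5.63
tool_pos: [0.392, 0.2316, 0.2879]
tool_rot: [[0.765, -0.03, 0.643], [-0.024, -1.0, -0.019], [0.643, -0.0, -0.766]]
force: [1.4, -0.7, -1.9]
opening: 0.251
finger_force: 60.1
eye top board xy [ 0.0859 -0.0073] h 0.057 hole dia [0.0162 0.016 ] mirror normal in board [ 0.001 -0.005  1.   ] handle yaw deg -0.24
brass x 0.0796 0.0916 y -0.0154 -0.0027
[ 0.0192 -0.0079  0.2233] [ 0.4  0.  -1.8]
```

```bash
python3 -c "
from fit import *
print(B@[.0002,-.0018,0],B@[0,0,-.010])"
python3 -m creep '[[[-1,0.0001,-0.0018,0.0001,0,0,0],[-1,0.0001,-0.0018,0.0001,0,0,0],[-1,0.0001,-0.0018,0.0001,0,0,0],[-1,0.0001,-0.0018,0.0001,0,0,0]]]'
python3 look.py w6
```

```text
[ 9.81681068e-05 -1.80383924e-03  1.28557522e-04] [ 0.00642488 -0.0001963  -0.00766044]
t: 6.02
tool_pos: [0.3922, 0.2296, 0.2879]
tool_rot: [[0.766, -0.031, 0.643], [-0.024, -1.0, -0.02], [0.643, -0.0, -0.766]]
force: [-0.0, 0.5, -2.0]
opening: 0.253
finger_force: 60.1
eye top board xy [ 0.086  -0.0094] h 0.0568 hole dia [0.0162 0.0156] mirror normal in board [ 0.002 -0.004  1.   ] handle yaw deg -0.26
brass x 0.0797 0.0917 y -0.0156 -0.0024
[ 0.0194 -0.0099  0.2231] [-0.7  0.5 -1.7]
```

View pics/w6.png

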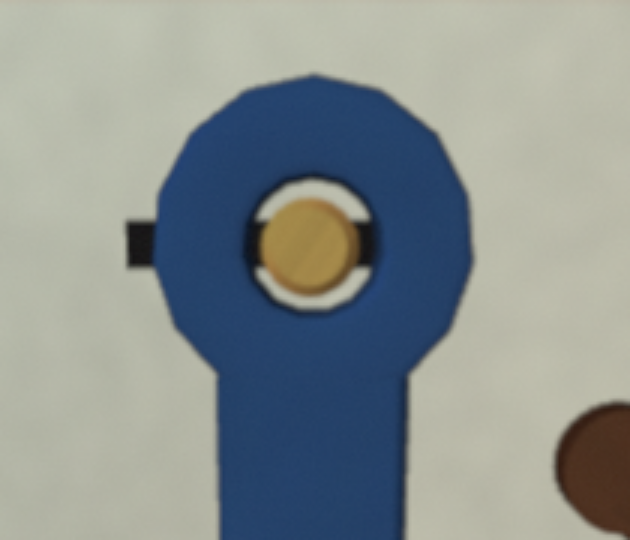

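The brass tip at about (311,245) in the crop is centred in the hole, so I descend.

```bash
python3 -m creep '[[[-1,0.0019,0.0002,-0.0023,0,0,0],[-1,0.0039,0.0002,-0.0046,0,0,0],[-1,0.0058,0.0001,-0.0069,0,0,0],[-1,0.0077,0,-0.0092,0,0,0],[-1,0.0077,0,-0.0092,0,0,0]]]'; python3 look.py w7
```

```text
t: 6.48
tool_pos: [0.4001, 0.2294, 0.2777]
tool_rot: [[0.766, -0.031, 0.641], [-0.024, -1.0, -0.02], [0.642, 0.001, -0.767]]
force: [0.3, -0.3, -1.9]
opening: 0.258
finger_force: 60.1
eye top board xy [ 0.0853 -0.0093] h 0.0439 hole dia [0.0158 0.0156] mirror normal in board [ 0.003 -0.003  1.   ] handle yaw deg -0.24
brass x 0.0793 0.0917 y -0.0154 -0.0026
[ 0.019  -0.0097  0.2105] [-0.7  0.2 -1.8]
```

The peg is in the eye and there is no contact force. I continue to about 2 mm off the board.

```bash
python3 -m creep '[[[-1,0.0036,-0.0001,-0.0035,0,0,0],[-1,0.0068,-0.0002,-0.0073,0,0,0],[-1,0.01,-0.0003,-0.0112,0,0,0],[-1,0.0132,-0.0004,-0.015,0,0,0],[-1,0.0164,-0.0005,-0.0189,0,0,0],[-1,0.0190,-0.0006,-0.0219,0,0,0],[-1,0.0190,-0.0006,-0.0219,0,0,0],[-1,0.0190,-0.0006,-0.0219,0,0,0]]]'; python3 look.py w8
```

```text
t: 7.2
tool_pos: [0.419, 0.2289, 0.2563]
tool_rot: [[0.766, -0.031, 0.642], [-0.024, -1.0, -0.02], [0.642, 0.0, -0.766]]
force: [-0.0, -0.0, -1.7]
opening: 0.255
finger_force: 60.2
eye top board xy [ 0.0854 -0.0092] h 0.0153 hole dia [0.0179 0.0171] mirror normal in board [ 0.002 -0.005  1.   ] handle yaw deg -0.26
brass x 0.0795 0.0917 y -0.0153 -0.0028
[ 0.0199 -0.0096  0.182 ] [-0.5 -0.3 -1. ]
```

```bash
python3 -m creep '[[[-1,0.001,0,-0.0012,0,0,0],[-1,0.0018,0,-0.0021,0,0,0],[-1,0.0018,0,-0.0021,0,0,0],[-1,0.0018,0,-0.0021,0,0,0],[0.5,0.0018,0,-0.0021,0,0,0],[0.5,0.0018,0,-0.0021,0,0,0],[0.5,0.0018,0,-0.0021,0,0,0],[0.5,0.0018,0,-0.0021,0,0,0]]]'; python3 look.py w9
python3 -m creep '[[[0.5,-0.013,0,0.0155,0,0,0],[0.5,-0.032,0.001,0.038,0,0,0],[0.5,-0.051,0.002,0.061,0,0,0],[0.5,-0.064,0.002,0.077,0,0,0],[0.5,-0.064,0.002,0.077,0,0,0],[0.5,-0.064,0.002,0.077,0,0,0]]]'
python3 - <<'E'
from fit import *
c=cam("wrist");save(c,"w10.png");np.savez("w10.npz",**c)
E
```

```text
t: 7.92
tool_pos: [0.4209, 0.2291, 0.2551]
tool_rot: [[0.765, -0.031, 0.643], [-0.024, -1.0, -0.019], [0.644, -0.001, -0.765]]
force: [-0.5, -0.4, -0.8]
opening: 0.75
finger_force: 0.0
eye top board xy [ 0.0847 -0.0091] h 0.0127 hole dia [0.0175 0.0172] mirror normal in board [-0.001  0.001  1.   ] handle yaw deg -0.31
brass x 0.0794 0.0916 y -0.0154 -0.0028
[ 0.0202 -0.0095  0.1795] [-0.6 -0.2  0.4]
t: 8.47
tool_pos: [0.3566, 0.2313, 0.333]
tool_rot: [[0.764, -0.03, 0.645], [-0.024, -1.0, -0.018], [0.645, -0.002, -0.764]]
force: [-0.3, -0.6, 0.1]
opening: 0.751
finger_force: 0.0
```

View pics/w10.png

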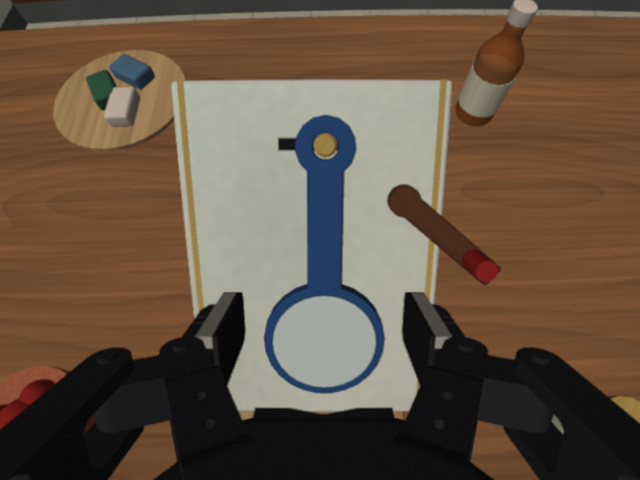

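The mirror hangs with the peg in the eye, at (326,145), and the head straight down at (324,340). The keeper runs from its pivot (403,200) to its knob face at about (488,270). I'll measure the knob and work out the arc.

Run:
```python
from fit import *
c=dict(np.load("w10.npz"));hsv=cv2.cvtColor(c["frame"],cv2.COLOR_RGB2HSV)
m=cv2.inRange(hsv,(0,150,60),(6,255,255))|cv2.inRange(hsv,(172,150,60),(180,255,255));m[:230]=0;m[300:]=0;m[:,:440]=0;m[:,520:]=0
print(np.unique(hsv[...,2][m>0],return_counts=True))
v,u=np.nonzero(m&(hsv[...,2]>np.percentile(hsv[...,2][m>0],60)).astype(np.uint8)*255)
P=tob(bydepth(c,np.c_[u,v]));print("face px",u.mean(),v.mean(),"face h",np.median(P[:,2]))
k=tob(onplane(c,[(u.mean(),v.mean())],C+B[:,2]*.048,B[:,2]))[0]
pv=tob(onplane(c,[(403,200)],C+B[:,2]*.023,B[:,2]))[0]
d=k[:2]-pv[:2];print("knob",k,"pivot",pv,"r",np.hypot(*d),"theta deg",np.degrees(np.arctan2(d[1],-d[0])))
s=bot.get_state();print("tool board",tob(s["tool_pos"]))
np.set_printoptions(suppress=True)
print("to above knob h+.05",(B@(np.array([k[0],k[1],.25])+C@B)-s["tool_pos"]).round(4))
th0=np.arctan2(d[1],-d[0]);f=lambda t:np.array([-np.cos(t),np.sin(t),0])*.058
for t in np.linspace(np.degrees(th0),92,19)[1:]:
    print(round(t),(B@(f(np.radians(t))-f(th0))).round(4))
```

```text
(array([ 60,  61,  62,  63,  64,  65,  66,  67,  68,  69,  70,  71,  72,
        73,  74,  75,  76,  77,  78,  79,  80,  81,  82,  83,  84,  85,
        86,  87,  88,  89,  90,  91,  92,  93,  94,  95,  96,  97,  98,
        99, 100, 101, 102, 103, 104, 105, 107, 108, 109, 110, 111, 112,
       113, 114, 115, 116, 117, 118, 119, 120, 121, 122], dtype=uint8), array([ 6,  4, 11,  3,  4,  3,  3,  9,  4, 10,  6,  7, 10, 14,  6,  8, 13,
       14, 12, 10, 14, 15, 16, 20, 30, 15, 21, 24, 26, 36, 25,  7,  5,  4,
        3,  3,  2,  4,  4,  2,  5,  4,  6,  4,  5,  1,  3,  4,  5,  6,  3,
        4,  6,  6,  8, 10, 29, 83, 92, 51, 23,  3]))
face px 486.4433962264151 271.0817610062893 face h 0.04856328336037581
knob [ 0.01488672 -0.10315155  0.048     ] pivot [ 0.05228697 -0.05727084  0.023     ] r 0.059193054835459114 theta deg -50.81435677708738
tool board [ 0.02015758 -0.00952582  0.27924612]
to above knob h+.05 [ 0.0119 -0.094  -0.0258]
-43 [-0.0043  0.0056 -0.0038]
-35 [-0.008  0.012 -0.007]
-27 [-0.0109  0.019  -0.0097]
-19 [-0.0131  0.0264 -0.0117]
-11 [-0.0145  0.0342 -0.013 ]
-3 [-0.015   0.0422 -0.0137]
5 [-0.0147  0.0502 -0.0136]
13 [-0.0135  0.0581 -0.0128]
21 [-0.0115  0.0657 -0.0113]
29 [-0.0087  0.073  -0.0092]
36 [-0.0052  0.0796 -0.0064]
44 [-0.0011  0.0856 -0.0031]
52 [0.0037 0.0908 0.0008]
60 [0.0089 0.0951 0.0051]
68 [0.0146 0.0984 0.0097]
76 [0.0205 0.1007 0.0146]
84 [0.0266 0.1019 0.0197]
92 [0.0328 0.102  0.0249]
```

```bash
python3 -m creep '[[[0.2,0.004,-0.035,0,0,0,0],[0.2,0.008,-0.07,-0.01,0,0,0],[0.2,0.0119,-0.094,-0.0258,0,0,0],[0.2,0.0119,-0.094,-0.0258,0,0,0],[0.2,0.0222,-0.0943,-0.0381,0,0,0],[0.2,0.0324,-0.0946,-0.0503,0,0,0],[0.2,0.0427,-0.0949,-0.0626,0,0,0],[0.2,0.0427,-0.0949,-0.0626,0,0,0],[0.2,0.0427,-0.0949,-0.0626,0,0,0]]]'
python3 - <<'E'
from fit import *
s=bot.get_state();print(tob(s["tool_pos"]).round(4));c=cam("wrist");save(c,"w11.png")
E
```

```text
t: 9.27
tool_pos: [0.3994, 0.136, 0.2668]
tool_rot: [[0.769, -0.032, 0.639], [-0.024, -0.999, -0.021], [0.639, 0.001, -0.769]]
force: [0.1, -0.1, -0.8]
opening: 0.599
finger_force: 0.0
[ 0.0135 -0.1032  0.2005]
```

View pics/w11.png

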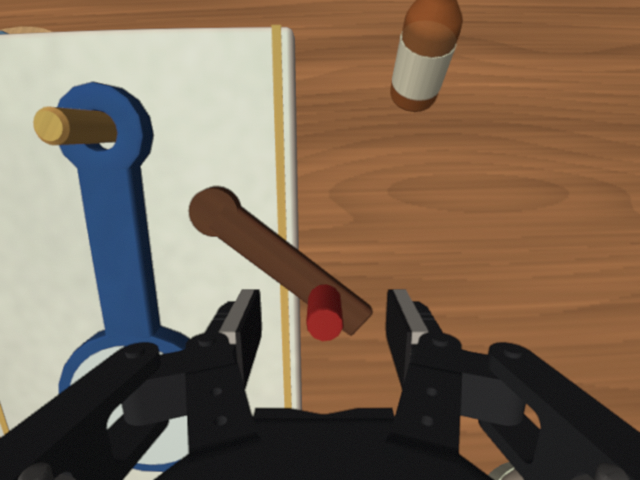

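The knob's face at (324,325) sits centred between the fingers. That was my 11th picture, one over the limit of 10, so from here I only use numbers. I close lightly and lead the knob round.

```bash
python3 -m creep '[[[-0.8,0,0,0,0,0,0],[-0.8,0,0,0,0,0,0],[-0.8,0,0,0,0,0,0],[-0.8,0,0,0,0,0,0],[-0.8,0,0,0,0,0,0]]]' 20
python3 -m creep '[[[-0.8,-0.0043,0.0056,-0.0038,0,0,0],[-0.8,-0.008,0.012,-0.007,0,0,0],[-0.8,-0.0109,0.019,-0.0097,0,0,0],[-0.8,-0.0131,0.0264,-0.0117,0,0,0],[-0.8,-0.0145,0.0342,-0.013,0,0,0],[-0.8,-0.015,0.0422,-0.0137,0,0,0],[-0.8,-0.015,0.0422,-0.0137,0,0,0]]]'
python3 -c "
from fit import *
print(tob(bot.get_state()['tool_pos']).round(4))"
```

```text
t: 9.73
tool_pos: [0.3991, 0.136, 0.2695]
tool_rot: [[0.766, -0.031, 0.643], [-0.024, -1.0, -0.02], [0.643, 0.0, -0.766]]
force: [-4.2, -1.9, 3.0]
opening: 0.154
finger_force: 20.6
t: 10.32
tool_pos: [0.3831, 0.1786, 0.2541]
tool_rot: [[0.769, -0.031, 0.639], [-0.024, -1.0, -0.02], [0.639, 0.001, -0.769]]
force: [-6.9, 0.0, 1.4]
opening: 0.155
finger_force: 21.3
[-0.0081 -0.061   0.202 ]
```

```bash
python3 -m creep '[[[-0.8,0,0.008,0.0005,0,0,0],[-0.8,0.001,0.0159,0.0015,0,0,0],[-0.8,0.003,0.0235,0.003,0,0,0],[-0.8,0.006,0.0308,0.005,0,0,0],[-0.8,0.0095,0.0374,0.0078,0,0,0],[-0.8,0.0136,0.0434,0.011,0,0,0],[-0.8,0.0184,0.0486,0.015,0,0,0],[-0.8,0.0236,0.0529,0.0193,0,0,0],[-0.8,0.0293,0.0562,0.0239,0,0,0],[-0.8,0.0352,0.0585,0.0288,0,0,0],[-0.8,0.0413,0.0597,0.0339,0,0,0],[-0.8,0.0475,0.0598,0.0391,0,0,0]]]'
python3 -m creep '[[[-0.8,0.001,0,0.001,0,0,0],[-0.8,0.001,0,0.001,0,0,0],[-0.8,0.001,0,0.001,0,0,0]]]'
python3 -c "
from fit import *
print(tob(bot.get_state()['tool_pos']).round(4))"
```

```text
t: 11.32
tool_pos: [0.4324, 0.2376, 0.2946]
tool_rot: [[0.767, -0.032, 0.641], [-0.023, -0.999, -0.022], [0.642, 0.002, -0.767]]
force: [-3.4, -7.2, -2.5]
opening: 0.152
finger_force: 20.4
t: 11.57
tool_pos: [0.4334, 0.2374, 0.2955]
tool_rot: [[0.766, -0.033, 0.642], [-0.024, -0.999, -0.022], [0.642, 0.002, -0.767]]
force: [-1.3, -5.5, -2.6]
opening: 0.154
finger_force: 20.3
[ 0.0556 -0.0007  0.2027]
```

```bash
python3 -m creep '[[[0,0,0,0,0,0,0],[0,0,0,0,0,0,0],[0,0,0,0,0,0,0],[0,-0.0193,0.0006,0.023,0,0,0],[0,-0.0386,0.0012,0.046,0,0,0],[0,-0.058,0.0018,0.069,0,0,0],[0,-0.071,0.002,0.0843,0,0,0],[0,-0.071,0.002,0.0843,0,0,0],[0,-0.071,0.002,0.0843,0,0,0]]]'
python3 - <<'E'
from fit import *
c=cam("wrist");save(c,"w12.png");hsv=cv2.cvtColor(c["frame"],cv2.COLOR_RGB2HSV)
def pos(m,h,nm,a=30):
    for k in comp(m,a):
        P=tob(onplane(c,k,C+B[:,2]*h,B[:,2]));print(nm,k.min(0),k.max(0),"x",P[:,0].min().round(3),P[:,0].max().round(3),"y",P[:,1].min().round(3),P[:,1].max().round(3))
pos(cv2.inRange(hsv,(0,150,105),(6,255,255)),.048,"knobface")
pos(cv2.inRange(hsv,(3,80,30),(12,200,110)),.023,"arm",300)
pos(cv2.inRange(hsv,(100,120,40),(125,255,255)),.012,"blue",200)
m=brass(c);m[180:]=0;pos(m,.04,"brass",40)
v,u=np.nonzero(cv2.erode(cv2.inRange(hsv,(100,120,40),(125,255,255)),np.ones((5,5))));P=tob(bydepth(c,np.c_[u,v]));print("blue h",np.percentile(P[:,2],[10,50,90]).round(4))
E
```

```text
t: 12.32
tool_pos: [0.3618, 0.2407, 0.3821]
tool_rot: [[0.763, -0.029, 0.646], [-0.024, -1.0, -0.016], [0.646, -0.004, -0.763]]
force: [0.2, -0.3, -0.9]
opening: 0.495
finger_force: 0.0
knobface [318 234] [336 251] x 0.052 0.064 y -0.006 0.005
arm [298 221] [418 254] x 0.042 0.067 y -0.067 0.021
arm [472  68] [514 109] x 0.145 0.17 y -0.126 -0.097
arm [13  0] [373  14] x 0.206 0.215 y -0.029 0.204
blue [285 246] [384 400] x -0.095 0.045 y -0.049 0.034
blue [313 170] [363 224] x 0.062 0.103 y -0.027 0.01
blue [327 183] [351 210] x 0.073 0.093 y -0.018 -0.001
brass [434 137] [441 179] x 0.099 0.126 y -0.073 -0.07
brass [212 137] [219 179] x 0.099 0.126 y 0.07 0.073
brass [82 81] [204 177] x 0.101 0.16 y 0.077 0.159
brass [112  86] [175 156] x 0.114 0.157 y 0.095 0.136
blue h [0.0117 0.0126 0.0135]
```

The knob is at board (58, 0) mm, which puts the keeper at about 95°. The mirror lies flat with its top 12.6 mm off the board, the eye at (83, -9) mm and the head at x = -51 mm. The robot is clear, so I hand in.

```bash
python3 -c "
from plant import bot
print(bot.close_job())"
```

```text
the job is handed in; nothing more can be done
None
```

The small mirror hangs flat on the peg with the keeper turned across its handle at about 95°, and the job is handed in at about 12 s with no verdict returned; I viewed 11 pictures, one over the limit of 10.

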